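# Close the welding consumables tray: tuck the sprung cover beneath its lip

## Task

Close the green consumables tray on the welding bench: with your fingertips on the outer face of its yellow hinged cover, fold the cover down flat over the tray, then push it along until its free edge is tucked fully home beneath the red retaining lip, so that it stays shut when you take your hand away. Only push the cover: do not pinch it or touch its white inner face, and do not lift or shift the things in the tray or on the bench around it.

Things in the scene. Friction and masses are not known exactly. Their poses are not given: they have to be found in the camera images.
- tray: Green consumables tray bolted to the bench on a dark 170 x 210 mm base plate; walls up to 50 mm high. Origin: centre of the base plate's underside, at bench height. Its x axis is parallel to the cover's hinge line, its y axis points from the hinge side to the lip side, z is up. The hinge line is at local y = -80 mm (plus the value of joint carriage), z = 53 mm; the lip is at local y = +56 to +88 mm. The cover is centred on local x = 0.
- cover (a joint): Angle of the yellow cover about its hinge line: 0 = flat over the tray (its stop), pi/2 = upright. A stiff sheet 110 mm wide (along tray x), 130 mm from hinge line to free edge, 3 mm thick, its outer face 3 mm off the hinge line. Friction holds it where it starts, but a light spring pushes it back up (to about 0.9 rad) when it is let go folded and not tucked; folding it takes about 3 N at 65 mm from the hinge line.
- carriage (a joint): How far (m) the cover with its hinge line has slid in its slots towards the lip, along tray +y: 0 = fully back (the free edge just clears the lip when folding), 0.024 = fully home, free edge about 18 mm beneath the lip. Friction of about 4 N, it stays where it is left. Untucked and folded flat, the free edge lies 4 to 6 mm short of the lip's front.
- press_spot (a point): Point on the outer face of the cover, on its centre line, 60 mm from the hinge line. A black wedge-shaped thumb rib stands on the outer face beyond it: 90 mm wide, 9 mm high, its steep face looks to the hinge and lies 80 mm from the hinge line (20 mm beyond this point); from there it slopes away to nothing at 107 mm. The face between hinge and rib is bare.
- cover_edge (a point): Middle of the cover's free edge, 130 mm from the hinge line.
- lip_front (a point): Middle of the front (hinge-facing) edge of the red retaining lip, a fixed 110 mm wide plate over the tray's end. Its underside is 60 mm above the bench, 4 mm above the outer face of the cover lying flat; its first 9 mm are turned up to 66 mm as a lead-in; its top is at most 70 mm above the bench.
- liner: White liner on the inner face of the cover (the face towards the tray), 80 x 90 x 2 mm; its origin is on the hinge line. The fingers must not touch it.
- tip_tin: low round aluminium tin with blue lid inside the tray, 41 mm diameter, 30 mm high; origin at the centre of its underside
- nozzle: copper gas nozzle standing inside the tray, 22 mm diameter, 34 mm high; origin at the centre of its underside
- magnet: loose red and steel triangular welding magnet, about 80 x 80 x 20 mm, beside the tray on its local +x side; origin at its middle, on the bench
- tip_jar: loose small amber jar with black lid, 44 mm diameter, 55 mm high, beside the tray on its local -x side; origin at the centre of its underside
- spray_can: loose blue spray can, 54 mm diameter, 150 mm high; origin at the centre of its underside
- mug: loose white mug, 80 mm diameter, 90 mm high; origin at the centre of its underside
- chip_hammer: loose hammer lying on the bench, 260 mm long along its x axis; origin at its middle, on the bench
- clamp: loose screw clamp with orange handle lying on the bench, about 230 x 100 x 22 mm; origin at the middle of its bar, on the bench
There are look-alikes about, which are no part of the job. Of the things like the magnet, leave any that is purple; of the rest the smaller one is meant.

How it is judged:
By the outcome, as a careful person would: the job done as asked, in the order asked, and still so for the second after the job is handed in, with the robot touching nothing.
It also fails if it takes over 40 s, if anything falls off the work surface, if the arm or the gripper's body presses on something with over 40 N, if the wrist force passes 120 N, or if a joint passes its speed limit or range.

## Robot

A 6-joint arm with a two-finger parallel gripper is mounted at the origin on the work surface. World frame = base frame: x ahead of the robot, y to its left, z up, the work surface at z = 0. Lengths are in mm, angles in rad, forces in N, time in s.
With the tool pointing down it reaches from about 275 to 750 mm from the base axis. Payload 10.2 kg.
Tool frame: the origin (TCP) lies between the finger pads; the fingertips stand 17 mm ahead of it and the grasp point (between the pads) lies 2 mm behind it; z points along the fingers, y is the line along which they close (so a half turn about z gives the same grasp; the last joint's range is limited). The gripper opens to 85 mm and grips with 20 to 120 N. Pads are 22 mm wide; open, the fingers measure 114 mm over their backs; the gripper's body (76 mm by 85 mm) begins 54 mm behind the grasp point. The pads swing forward as they close: fully open they stand 13 mm farther back than shut.
Start: joints at [-1.333, 0.313, 1.498, -0, 1.331, -0.223], TCP at [233.438, -470.253, 248.294] pointing down, gripper open.
Joint ranges: [-2.94, 2.94], [-0.97, 2.17], [0.19, 2.56], [-1.23, 4.37], [0.02, 3.11], [-2.88, 2.88]. Speed limits (rad/s): [2.39, 2.39, 3.01, 3.14, 3.14, 3.14].

## Interface

Orientations are given as a unit quaternion [w, x, y, z].
In Python, from rig import * gives the robot as it stands.
- The arm moves only by the tool step_arm, never from a script. Its argument "commands" is text: rows parted by semicolons, each of 7 numbers parted by spaces: the opening, from 0 (shut) to 1 (fully open), then the shift along the tool's x, y, z in cm, then the turn, a rotation vector about the tool's x, y, z in rad. In form: hand x y z rx ry rz; .... A call has 1 to 20 rows; each row is the pose to reach, as a shift and turn from the pose commanded when the call began, along the tool's axes at that moment; what a row does not reach only later rows make up. A row lasts 1/12 s, in which the tool goes at most 41.7 mm and 7.16 degrees, less where a joint would pass 70% of its speed; a pose out of reach is approached as far as the arm can. A call with a gripper value outside its range is refused whole. The fingers move at their own pace and stop on an object; "newtons" is the grip in N (left out, the last holds). Time passes only in rows, so rows that repeat a pose let the fingers close. It gives the time, the measured TCP pose, the force, the opening and the grip force at its end, in the units of the state.
- sense(): the state, without advancing time (a new reading comes with each control period).
- capture(name): name is "scene" or "side" or "wrist"; returns the picture (384x512x3 uint8, red, green, blue); there is no depth.
- camera_model(name): a dict with "mtx" (3x3 intrinsics, pixels), "k1" (the pictures are not rectified: a ray, as slopes to the right and down, at radius r is drawn at 1 + k1 r^2 times it, then the intrinsics apply), "eye" and "rotation" of the camera in the world. Camera axes: x right, y down, z forward; pixel columns grow to the right and rows downward; lengths in mm; the calibration is good to about 2 mm. A picture is of the moment at which its call begins: read the wrist's pose just before it. camera_model takes no time and is no camera call; for the wrist camera it gives the pose at the moment of the call.
- finish_job(): hands the job in; it is judged then, once.
Trained networks look in the newest picture that a camera, given by its name, has taken for a name from the list of things; names that differ only in an ending like _2 or _b are one class to them, and where a whole thing is asked for, a point or a joint stands for the part that bears it (a point fixed in the world has none). Each returns a list of dicts, best first, with "score" (0 to 1); they miss things now and then, are a little off and sometimes report something else, mostly with a low value. They report only what shows in the picture. A call takes as long as a camera call. They do not tell look-alikes from the thing itself.
- search_frame(camera, label): "rect" ([centre column, centre row, width, height] in pixels, round what is visible of it).
- trace(camera, label): "mask" (384x512 bool, what is visible of it) and "rect" ([centre column, centre row, width, height] in pixels, round what is visible of it).
- spot_point(camera, label): "xy" ([column, row] in pixels: a listed point, or the origin of a listed thing).
The state is a dict: "time_s": time; "joints": joint angles; "dq": joint speeds; "tau": joint torques, N m; "eef_pos": TCP position; "ee_rot": TCP orientation; "force": force on the tool from outside, world axes, zero at the start; "wrist_torque": the same for the moment, N m; "grip_width": opening from 0.0 (shut) to 1.0 (fully open); "grip_force": force on a finger pad.
Only numpy, scipy, OpenCV 4.12 (cv2) and the standard library are available. Lean on these libraries where they do the work, as an engineer would, in place of code of your own. Each camera call takes 0.05 s, during which the arm holds its last target. There are 200 camera calls.

## Working session

There is one attempt and no reset: what is moved stays moved. The work goes in short steps, Python scripts to look and compute and a tool call to move; the robot and the scene stay as the last step left them, time stands still between calls to the robot, and variables do not carry over. Pictures are saved under pics/ and viewed, at most 10 in all, crops included, and the job is handed in when it is done.

Besides the shell and the picture viewer there is one more tool, called after "Emit:" as name(argument=value, ...) on one line, values as JSON. step_arm: Moves the arm, as the interface text tells. Its arguments: {"type":"object","properties":{"commands":{"type":"string"},"newtons":{"type":"number"}},"required":["commands"]}

```bash
mkdir -p pics; ls; python3 - <<'E'
from rig import *
import cv2,numpy as np
s=sense();print(s['eef_pos'],s['ee_rot'],s['time_s'])
ims=[]
for c in ["scene","side"]:
    im=capture(c);ims.append(im[:,:,::-1]);np.save(f'pics/{c}.npy',im)
    m=camera_model(c);print(c,np.round(m['eye']),m['mtx'].tolist(),m['k1'],np.round(m['rotation'],3).tolist())
    for l in ["tray","cover","press_spot","cover_edge","lip_front"]:
        r=(spot_point(c,l))
        print(c,l,[(np.round(d['xy']).tolist(),round(d['score'],2)) for d in r[:3]])
cv2.imwrite('pics/a.png',cv2.resize(ims[0],(800,600)))
cv2.imwrite('pics/b.png',cv2.resize(ims[1],(800,600)))
E
```

```text
pics
[ 233.38524609 -470.01240862  247.72717869] [-6.54184990e-04  9.73569677e-01  2.28389266e-01 -6.63496980e-06] 0.0
scene [1118. -163.  919.] [[374.9834614442717, 0.0, 259.9180676414467], [0.0, 374.9834614442717, 194.32533259643412], [0.0, 0.0, 1.0]] 0.03278992258252513 [-0.239, 0.752, 0.585, -0.186]
scene tray [([295.0, 202.0], 0.97), ([304.0, 171.0], 0.33)]Traceback (most recent call last):
  File "<stdin>", line 9, in <module>
ValueError: it knows: chip_hammer, clamp, cover_edge, liner, lip_front, magnet, mug, nozzle, press_spot, spray_can, tip_jar, tip_tin, tray
```

```bash
cat > h.py <<'E'
from rig import *
import cv2,numpy as np
from scipy.spatial.transform import Rotation as R
def ray(m,xy):
    K=np.array(m['mtx']);p=(np.array(xy)-K[:2,2])/K[0,0];u=p.copy()
    for _ in range(20):u=p/(1+m['k1']*(u@u))
    q=np.array(m['rotation']);Rm=R.from_quat(q,scalar_first=True).as_matrix() if q.ndim==1 else q
    return np.array(m['eye']),Rm@np.append(u,1)
def atz(m,xy,z):
    e,d=ray(m,xy);return e+d*(z-e[2])/d[2]
def tri(rs):
    A=0;b=0
    for e,d in rs:
        d=d/np.linalg.norm(d);P=np.eye(3)-np.outer(d,d);A=A+P;b=b+P@e
    x=np.linalg.solve(A,b);return x,[round(np.linalg.norm(np.cross(x-e,d/np.linalg.norm(d))),1) for e,d in rs]
def proj(m,X):
    q=np.array(m['rotation']);Rm=R.from_quat(q,scalar_first=True).as_matrix() if q.ndim==1 else q
    c=Rm.T@(np.array(X)-m['eye']);u=c[:2]/c[2];K=np.array(m['mtx']);return u*(1+m['k1']*(u@u))*K[0,0]+K[:2,2]
E
python3 - <<'E'
from h import *
Z=dict(tray=0,lip_front=68,tip_tin=0,nozzle=0,magnet=0,tip_jar=0,spray_can=0,mug=0,chip_hammer=0,clamp=0)
P={}
for c in ["scene","side"]:
    im=capture(c);cv2.imwrite(f'pics/{c}.png',cv2.resize(im[:,:,::-1],(800,600)))
    m=camera_model(c);print(c,np.round(m['eye']),np.round(m['rotation'],3).tolist())
    for l in ["tray","press_spot","cover_edge","lip_front","liner","magnet","tip_jar","spray_can","mug","clamp","chip_hammer"]:
        r=spot_point(c,l)
        if r:P.setdefault(l,[]).append(ray(m,r[0]['xy']))
        print(l,[(np.round(d['xy']).tolist(),round(d['score'],2),np.round(atz(m,d['xy'],Z[l])[:2]).tolist() if l in Z else '') for d in r[:3]])
for l in P:
    if len(P[l])>1:print(l,tri(P[l]))
E
```

```text
scene [1118. -163.  919.] [-0.239, 0.752, 0.585, -0.186]
tray [([294.0, 201.0], 0.94, [534.0, 88.0])]
press_spot [([266.0, 175.0], 0.48, '')]
cover_edge [([271.0, 155.0], 0.47, '')]
lip_front []
liner []
magnet [([211.0, 253.0], 0.97, [643.0, -181.0]), ([213.0, 194.0], 0.75, [452.0, -140.0]), ([302.0, 243.0], 0.62, [675.0, 68.0])]
tip_jar [([302.0, 170.0], 0.54, [428.0, 148.0])]
spray_can [([398.0, 225.0], 0.74, [686.0, 347.0]), ([294.0, 200.0], 0.27, [531.0, 89.0])]
mug [([375.0, 160.0], 0.87, [446.0, 386.0])]
clamp [([121.0, 188.0], 0.96, [362.0, -405.0])]
chip_hammer []
side [141. 824. 635.] [0.111, -0.18, 0.848, -0.486]
tray [([237.0, 239.0], 0.96, [527.0, 95.0])]
press_spot []
cover_edge [([255.0, 161.0], 0.87, '')]
lip_front [([218.0, 232.0], 0.67, [537.0, 165.0])]
liner [([258.0, 208.0], 0.92, '')]
magnet [([194.0, 220.0], 0.91, [670.0, 64.0]), ([245.0, 181.0], 0.81, [635.0, -181.0]), ([295.0, 200.0], 0.69, [454.0, -136.0])]
tip_jar [([349.0, 168.0], 0.64, [356.0, -390.0])]
spray_can []
mug [([211.0, 332.0], 0.89, [445.0, 374.0]), ([238.0, 241.0], 0.27, [521.0, 99.0])]
clamp [([351.0, 168.0], 0.65, [352.0, -397.0]), ([240.0, 238.0], 0.18, [522.0, 89.0])]
chip_hammer [([267.0, 156.0], 0.65, [639.0, -367.0])]
tray (array([530.21762858,  89.53335388,  -5.57585953]), [np.float64(0.5), np.float64(0.5)])
cover_edge (array([506.29092896,  21.88523099, 189.77454397]), [np.float64(0.4), np.float64(0.4)])
magnet (array([ 687.48116276, -113.58281182,  -60.16636337]), [np.float64(95.2), np.float64(95.2)])
tip_jar (array([389.31739453,  67.40029611, 150.58026994]), [np.float64(132.3), np.float64(132.3)])
mug (array([445.69996652, 380.63766882,   5.14534282]), [np.float64(4.5), np.float64(4.5)])
clamp (array([ 354.90004181, -408.1121306 ,   -6.80924986]), [np.float64(1.4), np.float64(1.4)])
```

View pics/scene.png

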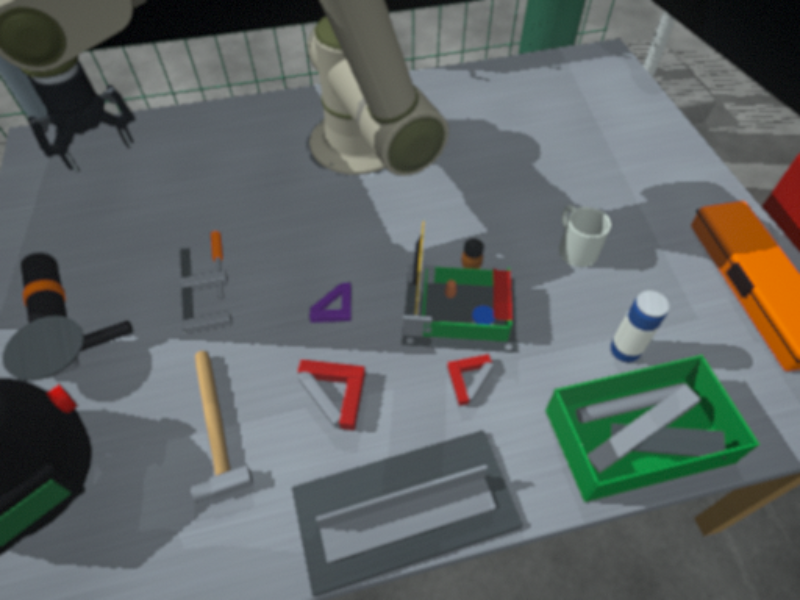

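View pics/side.png

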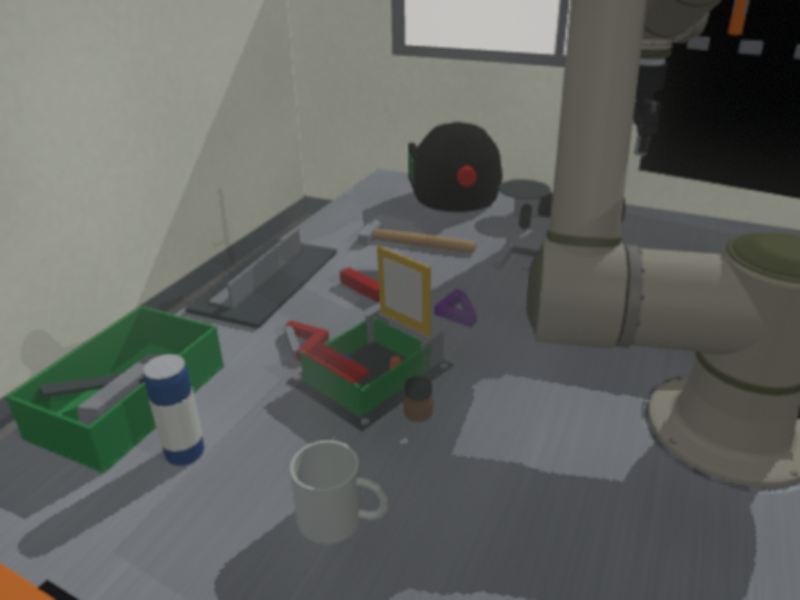

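```bash
python3 - <<'E'
from h import *
a=cv2.imread('pics/scene.png');b=cv2.imread('pics/side.png')
import numpy as np
im1=capture('scene')[:,:,::-1];im2=capture('side')[:,:,::-1]
A=cv2.resize(im1[130:240,245:345],(400,440),interpolation=cv2.INTER_CUBIC)
B=cv2.resize(im2[150:280,175:295],(400,433),interpolation=cv2.INTER_CUBIC)
out=np.zeros((440,800,3),np.uint8);out[:,:400]=A;out[:433,400:]=B
cv2.imwrite('pics/c1.png',out)
E
```

```text
(no output)
```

View pics/c1.png

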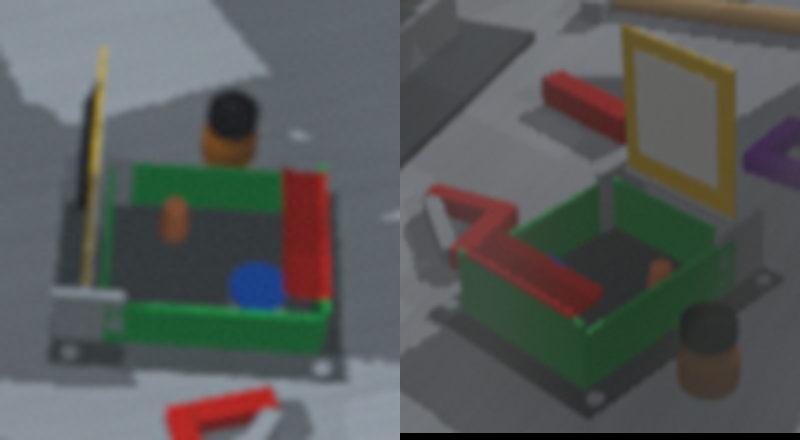

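```bash
python3 - <<'E'
from h import *
from scipy.optimize import least_squares
ms,mi=camera_model('scene'),camera_model('side')
s=lambda u,v:(u/4+245-.4,v/4+130-.4)
t=lambda u,v:((u-400)/3.333+175-.4,v/3.333+150-.4)
for m,p in [(ms,s(345,382)),(ms,s(48,362)),(mi,t(590,418)),(mi,t(430,315)),(mi,t(783,275))]:print(np.round(atz(m,p,4)))
obs=[(ms,s(345,382),(85,105,3)),(ms,s(48,362),(85,-105,3)),(mi,t(590,418),(-85,105,3)),(mi,t(430,315),(85,105,3)),(mi,t(783,275),(-85,-105,3)),
(mi,t(600,290),(-55,56,70)), (mi,t(622,25),'e',55),(mi,t(735,68),'e',-55),(ms,s(104,45),'e',-55)]
def loc(o,th):
    if o[2]!='e':return np.array(o[2],float)
    return np.array([o[3],-80+130*np.cos(th),53+130*np.sin(th)])
def f(p):
    Rz=R.from_euler('z',p[2]).as_matrix()
    return np.concatenate([proj(o[0],Rz@loc(o,p[3])+[p[0],p[1],0])-o[1] for o in obs])
r=least_squares(f,[530,90,0,1.57],x_scale=[10,10,.1,.1],loss='soft_l1');print(r.x,np.round(r.fun.reshape(-1,2),1).tolist())
E
```

```text
[642. 163.   4.]
[575. -36.   4.]
[478. 221.   4.]
[636. 170.   4.]
[414.  20.   4.]
[ 5.27100434e+02  9.28269938e+01 -3.20246564e-01  1.55866956e+00] [[0.5, -0.4], [0.7, -0.1], [-0.4, -0.2], [-0.7, -1.1], [0.4, 0.3], [1.5, -1.4], [0.1, -0.7], [0.0, 0.1], [0.2, -0.0]]
```

Scene: the tray at ~(460,305) in the 800-px view is the only one with a yellow cover and red lip. The look-alikes are the big green bin (650,425), the purple magnet (330,303) and the large red magnet (335,390). The small red magnet at (470,378) is the one meant. The crop confirms that choice: the cover stands upright with its white liner facing the lip and its black rib on the outer side. The fitted tray pose is (527,93) with yaw -0.32.

```bash
cat >> h.py <<'E'
TX,TY,YAW=527.1,92.8,-0.320
def W(p,yaw=None):  # tray local -> world
    return R.from_euler('z',YAW).as_matrix()@np.array(p,float)+[TX,TY,0]
def tool(phi):
    x=[0,np.cos(phi),np.sin(phi)];z=[0,np.sin(phi),-np.cos(phi)];y=np.cross(z,x)
    return R.from_euler('z',YAW)*R.from_matrix(np.array([x,y,z]).T)
def pose(corner,phi,L=17,h=11): # TCP for local front tip-corner
    q=tool(phi);return W(corner)-q.apply([h,0,L]),q
def arc(th,d,off=0,car=0):
    return np.array([0,-80+car+d*np.cos(th)-(3+off)*np.sin(th),53+d*np.sin(th)+(3+off)*np.cos(th)])
def row(p,q,s=None):
    s=s or sense();q0=R.from_quat(s['ee_rot'],scalar_first=True)
    return np.round(q0.inv().apply(p-s['eef_pos'])/10,2),np.round((q0.inv()*q).as_rotvec(),3)
def local(p): return R.from_euler('z',-YAW).apply(np.array(p)-[TX,TY,0])
E
python3 - <<'E'
from h import *
p,q=pose(arc(np.pi/2,66,70),.75);print(p,row(p,q))
E
```

```text
[472.79434994 -71.07261996 123.94068441] (array([ 39.19, -25.11,  12.44]), array([ 0.296,  0.71 , -0.752]))
```

Emit:
step_arm(commands="0 6 -4 0 0.04 0.1 -0.1; 0 12 -8 0 0.09 0.2 -0.2; 0 18 -12 0 0.13 0.3 -0.3; 0 24 -16 1 0.17 0.41 -0.41; 0 30 -20 3 0.21 0.51 -0.52; 0 34 -22 6 0.25 0.6 -0.63; 0 37 -24 9 0.28 0.68 -0.72; 0 39.2 -25.1 12.4 0.296 0.71 -0.752; 0 39.2 -25.1 12.4 0.296 0.71 -0.752; 0 39.2 -25.1 12.4 0.296 0.71 -0.752; 0 39.2 -25.1 12.4 0.296 0.71 -0.752; 0 39.2 -25.1 12.4 0.296 0.71 -0.752; 0 39.2 -25.1 12.4 0.296 0.71 -0.752; 0 39.2 -25.1 12.4 0.296 0.71 -0.752; 0 39.2 -25.1 12.4 0.296 0.71 -0.752; 0 39.2 -25.1 12.4 0.296 0.71 -0.752")

```text
time_s: 2.73
eef_pos: [473.0, -72.3, 124.8]
ee_rot: [-0.214, 0.755, 0.545, 0.297]
force: [-0.5, 0.0, 1.1]
grip_width: 0.002
grip_force: 0.0
```

```bash
python3 - <<'E'
from h import *
s=sense();print(s['time_s'],s['eef_pos'],s['force'],s['grip_width'])
p,q=pose(arc(np.pi/2,66,70),.75);print(p,row(p,q))
m=camera_model('wrist');im=capture('wrist')[:,:,::-1].copy()
im2=capture('side')[:,:,::-1].copy();mi=camera_model('side')
# overlay model points: cover corners, rib line, press_spot, base corners
th=1.559
for P in [(-55,*arc(th,130)[1:]),(55,*arc(th,130)[1:]),(-45,*arc(th,80)[1:]),(45,*arc(th,80)[1:]),(0,*arc(th,60)[1:])]:
    u=proj(m,W(P));cv2.circle(im,tuple(int(v) for v in u),3,(255,0,255),1)
for l in ['press_spot','cover_edge']:
    r=spot_point('wrist',l);print(l,[(np.round(d['xy'],1),round(d['score'],2)) for d in r[:2]], proj(m,W((0,*arc(th,60 if l[0]=='p' else 130)[1:]))))
cv2.imwrite('pics/w.png',np.hstack([cv2.resize(im,(480,360)),cv2.resize(im2[100:300,130:330],(320,360))]))
E
```

```text
2.7333 [473.04212734 -72.26397776 124.82599464] [-0.54914396  0.03566067  1.14152262] 0.0022159837280641666
[472.79434994 -71.07261996 123.94068441] (array([ 0.02, -0.06,  0.14]), array([0.002, 0.001, 0.   ]))
press_spot [(array([255.1, 130. ]), 0.85)] [251.84403667 126.43322225]
cover_edge [(array([256. ,  12.6]), 0.87)] [250.56781998  20.22299785]
```

View pics/w.png

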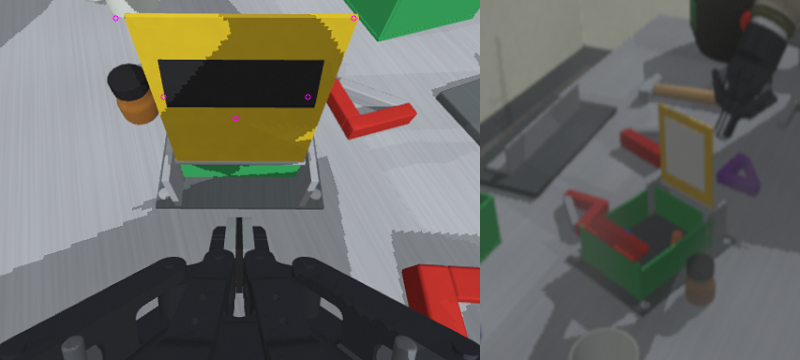

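```bash
python3 - <<'E'
from h import *
from scipy.optimize import least_squares
m=camera_model('wrist');k=512/480
ob=[((124,14),'e',-55),((357,14),'e',55),((155,209),(-85,-105,3)),((330,208),(85,-105,3)),((159,107),'r',-45),((315,107),'r',45)]
def loc(o,th):
    if o[1]=='e':return (o[2],*arc(th,130)[1:])
    if o[1]=='r':return (o[2],*arc(th,80,9)[1:])
    return o[1]
def f(p):
    Rz=R.from_euler('z',p[2]).as_matrix()
    return np.concatenate([proj(m,Rz@np.array(loc(o,p[3]))+[p[0],p[1],0])-np.array(o[0])*k for o in ob])
print(np.round(f([TX,TY,YAW,1.559]).reshape(-1,2),1).tolist())
r=least_squares(f,[TX,TY,YAW,1.559],x_scale=[10,10,.1,.1],loss='soft_l1');print(r.x,np.round(r.fun.reshape(-1,2),1).tolist())
E
```

```text
[[-8.7, 5.1], [-2.5, 4.9], [-2.8, -1.3], [-8.6, -0.5], [3.2, 1.9], [-5.1, 1.7]]
[ 5.29032949e+02  9.06911160e+01 -3.18165539e-01  1.52241186e+00] [[-1.2, 0.4], [2.1, -0.1], [-0.1, 0.2], [-5.6, 0.7], [8.0, -0.5], [-0.6, -0.9]]
```

```bash
sed -i 's/^TX,TY,YAW=.*/TX,TY,YAW=528.3,91.5,-0.319/' h.py; python3 - <<'E'
from h import *
s=sense()
def pr(th,off):
    p,q=pose(arc(th,66,off),max(0,th-.8));a,b=row(p,q,s);print(round(th,2),off,a,b)
for o in (40,15,5):pr(1.55,o)
for th in np.arange(1.5,.39,-.1):pr(th,0)
E
```

```text
1.55 40 [2.3  0.13 2.12] [ 0.002  0.    -0.001]
1.55 15 [4.1  0.12 3.86] [ 0.002  0.    -0.001]
1.55 5 [4.82 0.12 4.56] [ 0.002  0.    -0.001]
1.5 0 [5.5  0.12 5.08] [ 0.002 -0.05  -0.001]
1.4 0 [6.13 0.12 5.47] [ 0.002 -0.15  -0.001]
1.3 0 [6.72 0.11 5.92] [ 0.002 -0.25  -0.001]
1.2 0 [7.25 0.11 6.43] [ 0.002 -0.35  -0.001]
1.1 0 [7.74 0.11 6.99] [ 0.002 -0.45  -0.001]
1.0 0 [8.16 0.11 7.6 ] [ 0.002 -0.55  -0.002]
0.9 0 [8.53 0.11 8.24] [ 0.002 -0.65  -0.002]
0.8 0 [8.82 0.11 8.92] [ 0.002 -0.75  -0.002]
0.7 0 [8.85 0.11 9.58] [ 0.002 -0.75  -0.002]
0.6 0 [ 8.82  0.1  10.24] [ 0.002 -0.75  -0.002]
0.5 0 [ 8.72  0.1  10.89] [ 0.002 -0.75  -0.002]
0.4 0 [ 8.55  0.1  11.53] [ 0.002 -0.75  -0.002]
```

Emit:
step_arm(commands="0 2.3 0.13 2.12 0 0 0; 0 4.1 0.12 3.86 0 0 0; 0 4.8 0.12 4.56 0 0 0; 0 5.15 0.12 4.82 0 -0.02 0; 0 5.5 0.12 5.08 0 -0.05 0; 0 5.8 0.12 5.27 0 -0.1 0; 0 6.13 0.12 5.47 0 -0.15 0; 0 6.43 0.12 5.69 0 -0.2 0; 0 6.72 0.11 5.92 0 -0.25 0; 0 6.98 0.11 6.17 0 -0.3 0; 0 7.25 0.11 6.43 0 -0.35 0; 0 7.5 0.11 6.7 0 -0.4 0; 0 7.74 0.11 6.99 0 -0.45 0; 0 7.95 0.11 7.3 0 -0.5 0; 0 8.16 0.11 7.6 0 -0.55 0; 0 8.16 0.11 7.6 0 -0.55 0")

```text
time_s: 4.27
eef_pos: [509.6, 34.4, 124.9]
ee_rot: [-0.057, 0.806, 0.583, 0.08]
force: [0.8, -1.3, -0.6]
grip_width: 0.001
grip_force: 0.7
```

```bash
cat > look.py <<'E'
from h import *
import sys
im=capture('scene')[:,:,::-1];im2=capture('side')[:,:,::-1];im3=capture('wrist')[:,:,::-1]
f=cv2.resize
cv2.imwrite(f'pics/{sys.argv[1]}.png',np.hstack([f(im[130:250,240:350],(260,284),interpolation=2),f(im2[150:280,175:295],(262,284),interpolation=2),f(im3,(278,284))]))
s=sense();print(s['time_s'],local(s['eef_pos']),s['force'])
E
python3 look.py d
```

```text
4.4167 [ -0.14552136 -60.83130766 124.39976607] [ 0.36566538 -0.2190265  -0.28791744]
```

View pics/d.png

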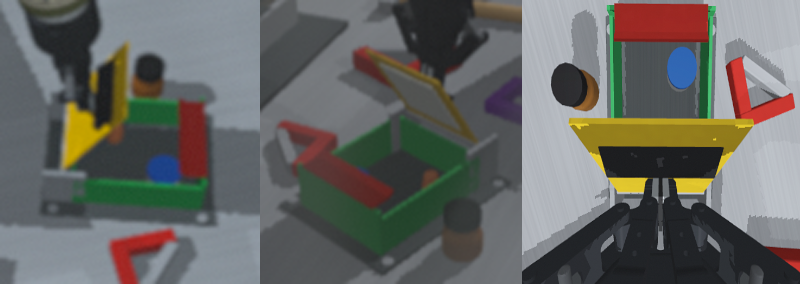

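Folding works: the cover is at about 1 rad, the fingers are centred just below the rib, and nothing else has moved.

```bash
python3 - <<'E'
from h import *
s=sense()
for th in np.arange(.9,-.01,-.1):
    p,q=pose(arc(th,64.5),max(0,th-.8));a,b=row(p,q,s);print(round(th,2),a,b)
E
```

```text
0.9 [0.52 0.01 0.43] [ 0.    -0.101 -0.001]
0.8 [1.12 0.01 0.84] [ 0.    -0.201 -0.001]
0.7 [1.48 0.01 1.38] [ 0.    -0.201 -0.001]
0.6 [1.78 0.01 1.95] [ 0.    -0.201 -0.001]
0.5 [2.03 0.01 2.54] [ 0.    -0.201 -0.001]
0.4 [2.22 0.01 3.16] [ 0.    -0.201 -0.001]
0.3 [2.35 0.01 3.79] [ 0.    -0.201 -0.001]
0.2 [2.41 0.01 4.44] [ 0.    -0.201 -0.001]
0.1 [2.4  0.01 5.08] [ 0.    -0.201 -0.001]
0.0 [2.34 0.01 5.72] [ 0.    -0.201 -0.001]
```

Emit:
step_arm(commands="0 0.26 0 0.2 0 -0.05 0; 0 0.52 0 0.43 0 -0.1 0; 0 0.82 0 0.63 0 -0.15 0; 0 1.12 0 0.84 0 -0.2 0; 0 1.3 0 1.11 0 -0.2 0; 0 1.48 0 1.38 0 -0.2 0; 0 1.63 0 1.66 0 -0.2 0; 0 1.78 0 1.95 0 -0.2 0; 0 1.9 0 2.25 0 -0.2 0; 0 2.03 0 2.54 0 -0.2 0; 0 2.12 0 2.85 0 -0.2 0; 0 2.22 0 3.16 0 -0.2 0; 0 2.28 0 3.5 0 -0.2 0; 0 2.35 0 3.79 0 -0.2 0; 0 2.38 0 4.1 0 -0.2 0; 0 2.41 0 4.44 0 -0.2 0; 0 2.4 0 4.76 0 -0.2 0; 0 2.4 0 5.08 0 -0.2 0; 0 2.36 0 5.4 0 -0.2 0; 0 2.36 0 5.4 0 -0.2 0")

```text
time_s: 6.08
eef_pos: [519.4, 66.6, 75.4]
ee_rot: [-0.0, 0.811, 0.585, -0.0]
force: [0.1, 0.7, 0.5]
grip_width: -0.003
grip_force: 0.4
```

```bash
python3 look.py e
```

```text
6.2333 [ -0.71478422 -26.57027139  75.81214049] [0.67773819 1.06874777 1.21433133]
```

View pics/e.png

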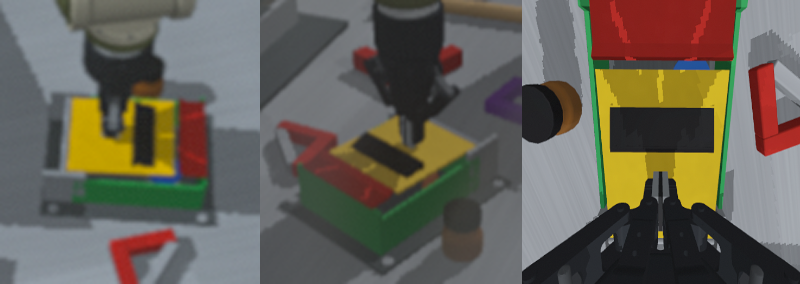

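The cover is nearly flat and clear of the lip, with the finger about 10 mm short of the rib. Next I press down gently to the stop.

Emit:
step_arm(commands="0 0 0 0.15 0 0 0; 0 0 0 0.3 0 0 0; 0 0 0 0.4 0 0 0; 0 0 0 0.4 0 0 0; 0 0 0 0.4 0 0 0")

```text
time_s: 6.65
eef_pos: [519.5, 66.7, 72.1]
ee_rot: [-0.0, 0.811, 0.585, -0.0]
force: [-1.4, 2.0, 3.9]
grip_width: -0.003
grip_force: 1.9
```

Emit:
step_arm(commands="0 0 0 0.1 0 0 0; 0 0 0 0.2 0 0 0; 0 0 0 0.2 0 0 0; 0 0 0 0.2 0 0 0")

```text
time_s: 6.98
eef_pos: [519.7, 66.7, 70.5]
ee_rot: [-0.0, 0.811, 0.586, 0.0]
force: [-2.6, 2.2, 7.3]
grip_width: 0.002
grip_force: 4.0
```

Emit:
step_arm(commands="0 0.3 0 0.05 0 0 0; 0 0.6 0 0.05 0 0 0; 0 0.9 0 0.05 0 0 0; 0 1.2 0 0.05 0 0 0; 0 1.5 0 0.05 0 0 0; 0 1.8 0 0.05 0 0 0; 0 1.8 0 0.05 0 0 0")

```text
time_s: 7.57
eef_pos: [525.3, 83.5, 70.1]
ee_rot: [0.0, 0.811, 0.586, -0.0]
force: [-3.5, -0.2, 9.0]
grip_width: -0.0
grip_force: 4.8
```

```bash
python3 look.py f
```

```text
7.7167 [-0.32572913 -8.56997268 70.05621845] [-3.15557954 -0.14778098  8.62541935]
```

View pics/f.png

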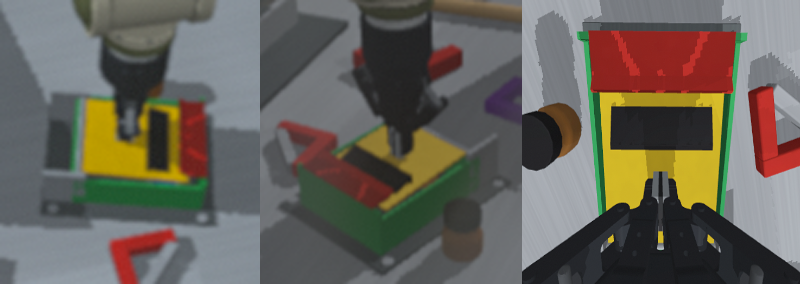

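The cover slid along with the finger and its edge is now entering beneath the lip. I continue pushing until it is home.

Emit:
step_arm(commands="0 0.3 0 0 0 0 0; 0 0.6 0 0 0 0 0; 0 0.9 0 0 0 0 0; 0 1.2 0 0 0 0 0; 0 1.2 0 0 0 0 0; 0 1.2 0 0 0 0 0")

```text
time_s: 8.22
eef_pos: [529.5, 94.6, 70.1]
ee_rot: [0.001, 0.811, 0.586, 0.0]
force: [-0.8, -1.6, 7.5]
grip_width: 0.004
grip_force: 3.4
```

Emit:
step_arm(commands="0 0.25 0 0 0 0 0; 0 0.5 0 0 0 0 0; 0 0.75 0 0 0 0 0; 0 0.75 0 0 0 0 0; 0 0.75 0 0 0 0 0")

```text
time_s: 8.63
eef_pos: [531.9, 101.7, 69.9]
ee_rot: [0.001, 0.811, 0.586, 0.0]
force: [-0.5, -2.2, 5.8]
grip_width: -0.005
grip_force: 2.8
```

```bash
python3 look.py g
```

```text
8.7833 [ 0.22220067 10.78814188 69.9403073 ] [-0.03009825 -1.02853127  6.09258207]
```

View pics/g.png

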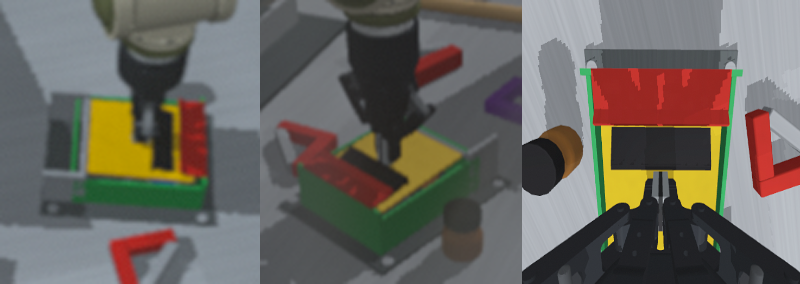

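Emit:
step_arm(commands="0 0.2 0 0 0 0 0; 0 0.4 0 0 0 0 0; 0 0.6 0 0 0 0 0; 0 0.6 0 0 0 0 0; 0 0.6 0 0 0 0 0")

```text
time_s: 9.2
eef_pos: [532.8, 104.8, 69.4]
ee_rot: [0.001, 0.81, 0.586, -0.003]
force: [-5.2, -19.1, 6.3]
grip_width: 0.001
grip_force: 12.2
```

The sideways force rose to 20 N with the tip at its computed home position, so the cover is at the stop. I unload and lift straight off.

Emit:
step_arm(commands="0 -0.3 0 0 0 0 0; 0 -0.35 0 -0.3 0 0 0; 0 -0.4 0 -1 0 0 0; 0 -0.6 0 -3 0 0 0; 0 -1 0 -6 0 0 0; 0 -2 0 -10 0 0 0; 0 -4 0 -14 0 0 0; 0 -6 0 -16 0 0 0; 0 -8 0 -16 0 0 0; 0 -8 0 -16 0 0 0; 0 -8 0 -16 0 0 0")

```text
time_s: 10.12
eef_pos: [507.9, 31.6, 229.8]
ee_rot: [-0.0, 0.811, 0.585, 0.0]
force: [0.2, -0.1, -0.3]
grip_width: 0.001
grip_force: 0.0
```

```bash
python3 look.py i; python3 - <<'E'
from h import *
m=camera_model('scene')
for c in('scene','side','wrist'):
    r=spot_point(c,'press_spot')
    if r:
        m=camera_model(c);print(c,r[0]['score'],local(atz(m,r[0]['xy'],57)),'expect y -80+24+60=4')
    r=spot_point(c,'lip_front')
    if r: print('lip',r[0]['score'],local(atz(m,r[0]['xy'],67)),'expect 56')
E
```

```text
10.2667 [ -0.69512853 -62.23244286 229.02345432] [-0.07727655 -0.43227425 -1.05995421]
scene 0.81 [-1.32821285  6.11992188 57.        ] expect y -80+24+60=4
lip 0.82 [ 8.81758733 51.13114004 67.        ] expect 56
side 0.95 [ 4.25567899  8.18475284 57.        ] expect y -80+24+60=4
lip 0.91 [-4.85251089 74.42349778 67.        ] expect 56
wrist 0.85 [ 3.59041631  2.59287979 57.        ] expect y -80+24+60=4
lip 0.79 [ 2.56231304 54.55614795 67.        ] expect 56
```

View pics/i.png

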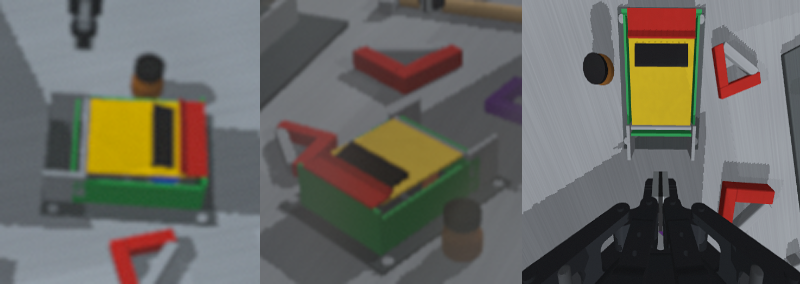

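The cover stays shut with its edge beneath the lip, the arm is clear, and the press spot sits where it should when home. The jar and magnet are where they were.

```bash
python3 -c "
from rig import *
print(finish_job())"
```

```text
the job is handed in; nothing more can be done
None
```

The yellow cover is folded flat and pushed home under the red lip. It stayed shut after the arm pulled clear, and I handed the job in at about 10 s of the 40 s allowed; no verdict came back.

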